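Fill the gap in the bottle crate

TASK

The small crate on the trolley has three cells in a row; two already hold a brown screw-cap bottle and one is empty. Find the third bottle of that same kind among the bottles standing loose on the trolley top and stand it upright in the empty cell, lowering it in rather than dropping it. Leave the two stored bottles standing in their cells.

Things in the scene. Friction and masses are not known exactly. Their poses are not given: they have to be found in the camera images.
- crate: Grey metal crate fixed to the trolley top, 64 (its x) x 184 (its y) x 35 mm high; 12 mm carrying loops at the ends, below the rim. Three square cells, 56 mm inside, in a row along its y: centres at y = -60, 0, +60 mm, x = 0. Walls and dividers 4 mm thick, up to the rim; cell floors 5 mm above the underside. Two cells hold a bottle; any one of the three is empty. Origin: centre of the underside, z up.
- bottle: The loose bottle to store: brown, round, 36 mm diameter, shoulder at 58 to 64 mm, black screw cap of 22 mm diameter up to 78 mm; 40 to 85 g. Stands on the trolley top (z = 0) in a loose row along x with a smaller bottle (30 mm, 66 mm high) and a bottle with a cone cap (40 mm, 98 mm high), in any order, centres 75 mm or more apart. Origin: centre of its underside, z to the cap.
- stored_a: One of the two bottles standing in the crate, of the same kind and size as the loose one. It stands on the floor of its cell, up to 5 mm off the cell's centre. Origin: centre of its underside.
- stored_b: The other bottle standing in the crate, of the same kind and size. Origin: centre of its underside.

How it is judged:
By the outcome, as a careful person would: the job done as asked, in the order asked, and still so for the second after the job is handed in, with the robot touching nothing.
It also fails if it takes over 32 s, if anything falls off the work surface, if the arm or the gripper's body presses on something with over 40 N, if the wrist force passes 120 N, or if a joint passes its speed limit or range.

ROBOT

A 6-joint arm with a two-finger parallel gripper is mounted at the origin on a cart in front of the work surface, level with it; the furniture and walls round the work are solid. World frame = base frame: x ahead of the robot, y to its left, z up, the work surface at z = 0. Lengths are in m, angles in rad, forces in N, time in s.
With the tool pointing down it reaches from about 0.225 to 0.875 m from the base axis. Payload 3.4 kg.
Tool frame: the origin (TCP) lies at the very end of the fingers, on their centre line; the grasp point (between the pads) lies 19 mm behind it; z points along the fingers, y is the line along which they close (so a half turn about z gives the same grasp; the last joint's range is limited). The gripper opens to 85 mm and grips with 20 to 120 N. Pads are 22 mm wide; open, the fingers measure 114 mm over their backs; the gripper's body (76 mm by 85 mm) begins 54 mm behind the grasp point. The pads swing forward as they close: fully open they stand 13 mm farther back than shut.
Start: joints at [1.159, 0.276, 1.505, -0, 1.361, -0.121], TCP at [0.165, 0.551, 0.231] pointing down, gripper open.
Joint ranges: [-2.89, 2.89], [-0.75, 2.08], [0.22, 2.7], [-1.18, 4.32], [0.11, 2.71], [-2.7, 2.7]. Speed limits (rad/s): [2.57, 2.57, 3.14, 3.14, 3.14, 3.14].

INTERFACE

Orientations are given as a unit quaternion [w, x, y, z].
In Python, from rig import manip, get_image, camera_info gives the robot as it stands. The module is installed in compiled form; this text tells all that it offers.
- The arm moves only by the shell command python3 -m crank 'ROWS' [FORCE]. ROWS is a JSON object of lists of equal length, an entry for each row: "translation": the shift along the tool's x, y, z in mm, a list of three; "roll": the turn about the tool's z in rad; "fingers": the opening, from 0 (shut) to 1 (fully open). A call has 1 to 8 rows; each row shifts and turns the commanded pose from where the row before left it, along the tool's axes as they then stand; what a row does not reach is not made up. A row lasts 1/10 s, in which the tool goes at most 50 mm and 8.59 degrees, less where a joint would pass 70% of its speed; a pose out of reach is approached as far as the arm can. A call is refused whole if a number of a shift passes 50 or a number of a turn 0.15, either way. A call with a gripper value outside its range is refused whole. The fingers move at their own pace and stop on an object; FORCE is the grip in N (left out, the last holds). Time passes only in rows, so rows that do not move let the fingers close. It gives the time, the measured TCP pose, the force, the opening and the grip force at its end, in the units of the state.
- manip.get_state(): the state, without advancing time (a new reading comes with each control period).
- get_image(name): name is "scene" or "side" or "wrist"; returns the picture (384x512x3 uint8, blue, green, red); there is no depth.
- camera_info(name): a dict with "mtx" (3x3 intrinsics, pixels), "D" ([k1, k2, p1, p2, k3] as OpenCV has them; the pictures are not rectified), "rvec" (rotation vector, rad) and "tvec" (3), from world to camera coordinates, as OpenCV has them. Camera axes: x right, y down, z forward; pixel columns grow to the right and rows downward; lengths in m; the calibration is good to about 2 mm. A picture is of the moment at which its call begins: read the wrist's pose just before it. camera_info takes no time and is no camera call; for the wrist camera it gives the pose at the moment of the call.
- manip.sign_off(): hands the job in; it is judged then, once.
The state is a dict: "clock": time; "qpos": joint angles; "qd": joint speeds; "effort": joint torques, N m; "position": TCP position; "ee_rot": TCP orientation; "contact_force": force on the tool from outside, world axes, zero at the start; "moment": the same for the moment, N m; "width": finger opening in m; "gripper_force": force on a finger pad.
Only numpy, scipy, OpenCV 4.12 (cv2) and the standard library are available. Lean on these libraries where they do the work, as an engineer would, in place of code of your own. Each camera call takes 0.05 s, during which the arm holds its last target. There are 200 camera calls.

## Working session

There is one attempt and no reset: what is moved stays moved. The work goes in short steps, Python scripts to look and compute and a shell command to move; the robot and the scene stay as the last step left them, time stands still between calls to the robot, and variables do not carry over. Pictures are saved under pics/ and viewed, at most 10 in all, crops included, and the job is handed in when it is done.

```bash
mkdir -p pics; python3 - <<'E'
from rig import manip,get_image,camera_info
import cv2,numpy as np
s=manip.get_state();print(s['position'],s['ee_rot'],s['width'],s['clock'])
a=get_image('scene');b=get_image('side')
cv2.imwrite('pics/scene.png',a);cv2.imwrite('pics/side.png',b)
for n in('scene','side','wrist'):
    c=camera_info(n);R=cv2.Rodrigues(np.array(c['rvec'],float))[0];print(n,-R.T@np.array(c['tvec']).ravel(),R[2],c['mtx'][0][0])
E
```

```text
[0.16464251 0.5503689  0.2304432 ] [-2.50987931e-04  1.44877725e-01  9.89449142e-01 -8.81905831e-04] 0.08533337154339811 0.0
scene [ 0.14271605 -0.30218532  0.7055543 ] [ 0.46411691  0.44223413 -0.76747929] 359.5080497403039
side [0.25171498 0.73619527 0.43697995] [ 0.3861599  -0.78194949 -0.48932149] 359.9238859871689
wrist [0.08641114 0.57303187 0.3731976 ] [ 0.29923335 -0.09129035 -0.94980286] 286.8367732508258
```

View pics/scene.png

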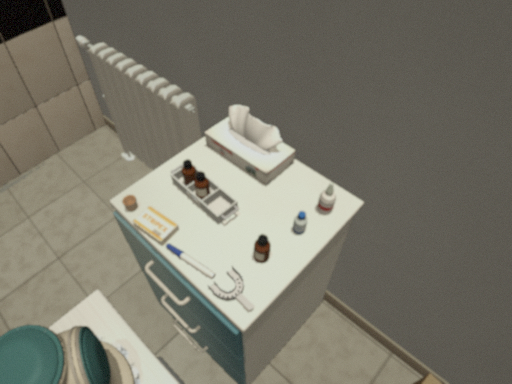

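View pics/side.png

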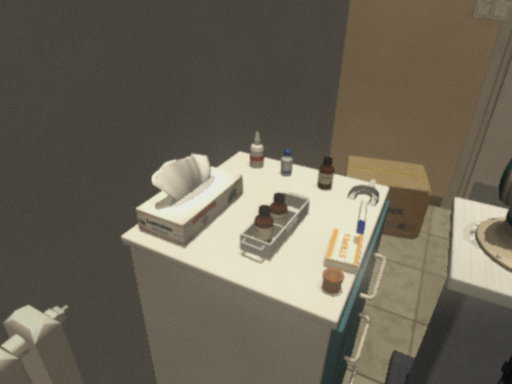

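The scene view shows the loose brown bottle at about (262,250) and the blue- and cone-capped ones at (300,223) and (327,200). The crate runs from (172,170) to (238,218), and its empty cell is the end one nearest the loose bottle, at about (218,205). In the side view the bottle is at (326,175) and the empty cell at about (295,208).

```bash
cat > h.py <<'E'
import cv2,numpy as np
from rig import manip,get_image,camera_info
def ray(c,p):
    K=np.array(c['mtx'],float).reshape(3,3);R=cv2.Rodrigues(np.array(c['rvec'],float))[0];t=np.array(c['tvec'],float).ravel()
    u=cv2.undistortPoints(np.array([[p]],float),K,np.array(c['D'],float)).ravel()
    return -R.T@t,R.T@np.array([u[0],u[1],1])
def plane(c,p,z):
    o,d=ray(c,p);return o+d*(z-o[2])/d[2]
def proj(c,X):
    return cv2.projectPoints(np.array(X,float).reshape(-1,1,3),np.array(c['rvec'],float),np.array(c['tvec'],float),np.array(c['mtx'],float).reshape(3,3),np.array(c['D'],float))[0].reshape(-1,2)
E
python3 - <<'E'
from h import *
a=cv2.imread('pics/scene.png');b=cv2.imread('pics/side.png')
cs=camera_info('scene');cd=camera_info('side')
for n,c,im,reg in(('scene',cs,a,(225,235,280,268)),('side',cd,b,(310,150,342,195))):
    x0,y0,x1,y1=reg;r=im[y0:y1,x0:x1].max(2)<60
    k,l,st,ce=cv2.connectedComponentsWithStats(r.astype(np.uint8))
    for i in range(1,k):
        if st[i,4]>15:print(n,st[i]+[x0,y0,0,0,0],ce[i]+[x0,y0])
for p in((263,238),):print('cap scene',plane(cs,p,.078),'base',plane(cs,(261,259),0))
print('cap side',plane(cd,(327,160),.078),plane(cd,(325,188),0))
A=cv2.resize(a[150:225,160:245],None,fx=4.5,fy=6,interpolation=cv2.INTER_CUBIC)
B=cv2.resize(b[185:260,235:320],None,fx=4.5,fy=6,interpolation=cv2.INTER_CUBIC)
cv2.imwrite('pics/z.png',np.hstack([A,B]))
E
```

```text
scene [258 236   9  10  71] [262.14084507 240.92957746]
side [323 157   9   9  69] [327.11594203 161.08695652]
cap scene [ 0.44861106 -0.04549442  0.078     ] base [ 0.44276317 -0.04707876  0.        ]
cap side [ 0.44628173 -0.0338855   0.078     ] [ 0.44318869 -0.03874787  0.        ]
```

View pics/z.png

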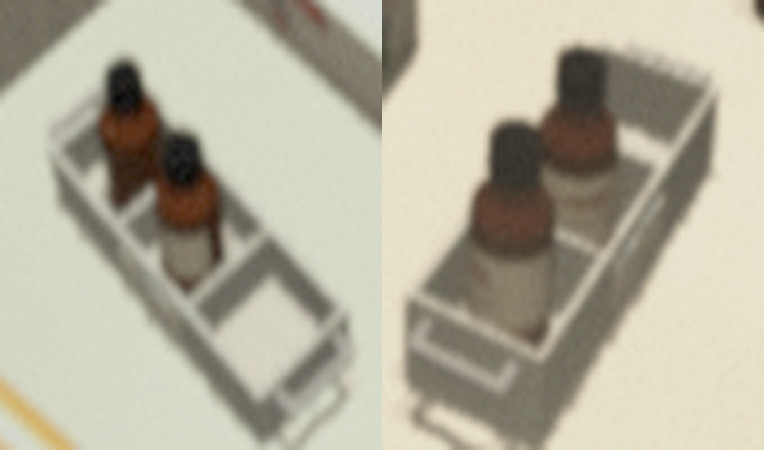

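The crop shows the crate's rim sharply. In the scene view its end edge runs from about (238,202) to (219,217), and the empty-cell divider from (220,189) to (203,201). In the side view the rim corners are at about (241,234), (271,244) and (309,199).

```bash
python3 - <<'E'
from h import *
cs=camera_info('scene');cd=camera_info('side')
S=lambda u,v:(160+u/4.5,150+v/6)
D=lambda u,v:(235+(u-382)/4.5,185+v/6)
for n,p in dict(R1=S(350,310),R2=S(267,400),L=S(52,140),div_far=S(270,237),div_near=S(195,305)).items():print(n,plane(cs,p,.035).round(4))
for n,p in dict(a=D(410,292),b=D(545,355),c=D(715,85)).items():print('side',n,plane(cd,p,.035).round(4))
def tri(p,q):
    o,d=ray(cs,p);o2,d2=ray(cd,q);M=np.c_[d,-d2];t=np.linalg.lstsq(M,o2-o,rcond=None)[0];return ((o+d*t[0]+o2+d2*t[1])/2).round(4),np.linalg.norm(o+d*t[0]-o2-d2*t[1])
print(tri((262.1,240.9),(327.1,161.1)))
print('other caps',plane(cs,(301.5,215),.06),plane(cs,(329,188),.09))
print('stored',tri(S(124,88),D(514,155)),tri(S(183,158),D(581,80)))
E
```

```text
R1 [0.5043 0.0838 0.035 ]
R2 [0.4441 0.0841 0.035 ]
L [0.4545 0.2722 0.035 ]
div_far [0.5017 0.1421 0.035 ]
div_near [0.4501 0.1457 0.035 ]
side a [0.5113 0.2668 0.035 ]
side b [0.4496 0.268  0.035 ]
side c [0.4433 0.0882 0.035 ]
(array([ 0.4475, -0.0452,  0.0695]), np.float64(0.0022862011315754145))
other caps [ 0.56026163 -0.06064587  0.06      ] [ 0.64262953 -0.07111364  0.09      ]
stored (array([0.4818, 0.2322, 0.0746]), np.float64(0.0009907809918139967)) (array([0.4766, 0.1785, 0.0753]), np.float64(0.0009038100056830489))
```

```bash
python3 -m crank '{"translation":[[0,0,0],[0,0,0],[0,0,0],[0,0,0],[0,0,0],[0,0,0],[0,0,0],[0,0,0]],"roll":[0.15,0.15,0.15,0.15,0.15,0.15,0.15,0.15],"fingers":[1,1,1,1,1,1,1,1]}' 40
python3 -m crank '{"translation":[[0,0,0],[-36,17,0],[-36,17,0],[-36,17,0],[-36,17,0],[-36,17,0],[-36,17,0],[-36,17,0]],"roll":[0.12,0,0,0,0,0,0,0],"fingers":[1,1,1,1,1,1,1,1]}'
```

```text
clock: 0.9
position: [0.1647, 0.5506, 0.2308]
ee_rot: [0.0, 0.681, 0.733, -0.001]
contact_force: [-0.2, 0.0, -0.4]
width: 0.0851
gripper_force: 0.0
clock: 1.7
position: [0.2738, 0.2927, 0.2311]
ee_rot: [0.0, 0.721, 0.693, -0.0]
contact_force: [0.5, -0.1, -0.1]
width: 0.0854
gripper_force: 0.0
```

```bash
python3 -m crank '{"translation":[[-36,20,0],[-36,20,0],[-36,20,0],[-36,20,0],[-36,20,0],[-36,20,0],[-36,20,0],[-36,20,0]],"roll":[0,0,0,0,0,0,0,0],"fingers":[1,1,1,1,1,1,1,1]}'
python3 -m crank '{"translation":[[-22,14,0],[-21,13,0],[0,0,30],[0,0,0]],"roll":[0,0,0,0],"fingers":[1,1,1,1]}'
python3 - <<'E'
from h import *
print(manip.get_state()['position'],manip.get_state()['ee_rot']);c=camera_info('wrist');w=get_image('wrist');cv2.imwrite('pics/w1.png',w)
import pickle;pickle.dump(c,open('w1.pkl','wb'))
print(proj(c,[[.4475,-.045,.078],[.4475,-.045,0],[.475,.117,.035]]))
E
```

```text
clock: 2.5
position: [0.4222, -0.0015, 0.2311]
ee_rot: [-0.0, 0.721, 0.693, 0.0]
contact_force: [1.1, 0.5, 0.3]
width: 0.0854
gripper_force: 0.0
clock: 2.9
position: [0.4447, -0.0439, 0.1982]
ee_rot: [-0.004, 0.722, 0.692, -0.002]
contact_force: [-0.9, 0.1, 0.4]
width: 0.0858
gripper_force: 0.0
[ 0.44467802 -0.04385109  0.19815404] [-0.00356373  0.72164298  0.69225305 -0.00210076]
[[257.53209697 185.52366388]
 [256.86771153 166.80484499]
 [279.57285919   9.24275337]]
```

View pics/w1.png

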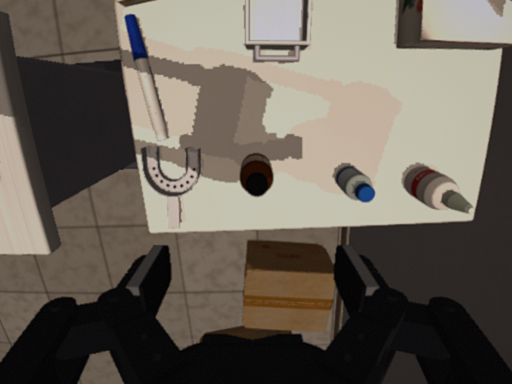

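The wrist view shows the bottle's cap centred at about (257,184), within 2 px of the prediction. The empty cell sits at the top, with its rim end spanning roughly (246,46) to (310,42).

```bash
python3 - <<'E'
from h import *
import pickle
c=pickle.load(open('w1.pkl','rb'));w=cv2.imread('pics/w1.png')
m=(w[165:200,240:280].max(2)<45).astype(np.uint8);k,l,st,ce=cv2.connectedComponentsWithStats(m)
i=1+st[1:,4].argmax();p=ce[i]+[240,165];print(p,st[i],plane(c,p,.078))
print('rim end',[plane(c,q,.035).round(4) for q in((246,42),(310,42),(246,5),(311,5))])
E
```

```text
[255.55297158 178.1369509 ] [  1   0  31  31 774] [ 0.44588539 -0.03758941  0.078     ]
rim end [array([0.4416, 0.0889, 0.035 ]), array([0.5042, 0.0866, 0.035 ]), array([0.4431, 0.122 , 0.035 ]), array([0.5051, 0.1199, 0.035 ])]
```

```bash
python3 -m crank '{"translation":[[0,2,30],[0,0,35],[0,0,35],[0,0,30],[0,0,20],[0,0,12],[0,0,0]],"roll":[0,0,0,0,0,0,0],"fingers":[1,1,1,1,1,1,1]}'
```

```text
clock: 3.65
position: [0.4485, -0.0432, 0.0387]
ee_rot: [-0.001, 0.721, 0.693, -0.001]
contact_force: [0.3, -0.4, -0.3]
width: 0.0853
gripper_force: 0.0
```

```bash
python3 -m crank '{"translation":[[0,0,6],[0,0,0],[0,0,0],[0,0,0],[0,0,0],[0,0,0],[0,0,0],[0,0,0]],"roll":[0,0,0,0,0,0,0,0],"fingers":[1,0,0,0,0,0,0,0]}' 35
```

```text
clock: 4.45
position: [0.4495, -0.0441, 0.0339]
ee_rot: [0.0, 0.721, 0.693, 0.0]
contact_force: [-2.5, -0.4, 6.0]
width: 0.0343
gripper_force: 34.4
```

```bash
python3 -m crank '{"translation":[[0,0,-8],[0,0,-20],[0,0,-30],[0,0,-25],[0,0,0]],"roll":[0,0,0,0,0],"fingers":[0,0,0,0,0]}'
python3 -m crank '{"translation":[[20,3,0],[30,5,0],[30,5,0],[30,5,0],[26,3,0],[20,0,0],[6,0,0],[0,0,0]],"roll":[0,0,0,0,0,0,0,0],"fingers":[0,0,0,0,0,0,0,0]}'
python3 - <<'E'
from h import *
c=camera_info('wrist');w=get_image('wrist');a=get_image('scene');b=get_image('side')
import pickle;pickle.dump(c,open('w2.pkl','wb'))
cv2.imwrite('pics/m.png',np.hstack([cv2.resize(a[130:250,150:280],(400,369)),cv2.resize(b[130:270,220:350],(400,369))]));cv2.imwrite('pics/w2.png',w)
E
```

```text
clock: 4.95
position: [0.452, -0.0446, 0.1197]
ee_rot: [0.003, 0.721, 0.693, 0.002]
contact_force: [0.5, -0.3, -0.0]
width: 0.0345
gripper_force: 35.1
clock: 5.75
position: [0.4762, 0.1174, 0.1156]
ee_rot: [-0.0, 0.721, 0.693, -0.001]
contact_force: [-0.6, -0.4, 0.1]
width: 0.034
gripper_force: 35.1
```

View pics/m.png

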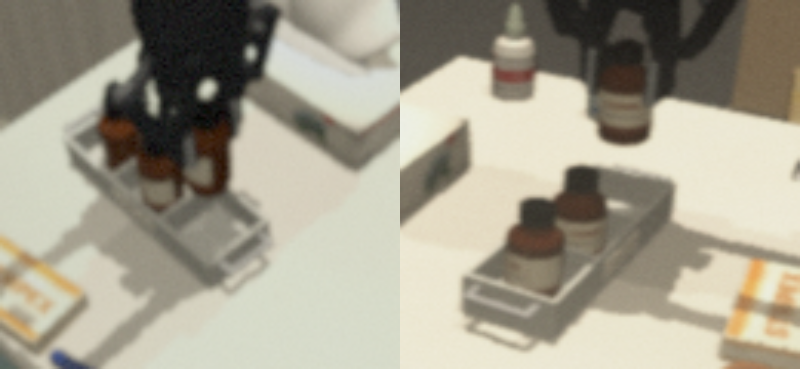

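View pics/w2.png

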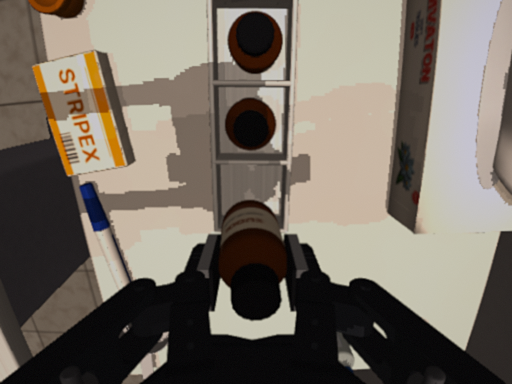

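The wrist view shows the bottle upright between the pads. The divider next to the empty cell is at row 160 (columns 216–288), and the far divider is at row 82 (columns 213–293). The side view shows the bottle hanging straight, its base at about (293,182).

```bash
python3 - <<'E'
from h import *
import pickle
c=pickle.load(open('w2.pkl','rb'))
for q in((216,160.5),(290,160.5),(211,82.5),(294,82.5),(217,230),(292,215)):print(q,plane(c,q,.035).round(4))
cd=camera_info('side');print('bottle base side',plane(cd,(292.6,182-2),.082).round(4), proj(cd,[[.4762,.1174,.082]]),proj(camera_info('scene'),[[.4762,.1174,.082]]))
E
```

```text
(216, 160.5) [0.4473 0.1502 0.035 ]
(290, 160.5) [0.5059 0.1479 0.035 ]
(211, 82.5) [0.4479 0.2089 0.035 ]
(294, 82.5) [0.509  0.2065 0.035 ]
(217, 230) [0.4434 0.0895 0.035 ]
(292, 215) [0.5077 0.101  0.035 ]
bottle base side [0.4774 0.1076 0.082 ] [[291.35806451 182.09521455]] [[217.93748801 188.10400813]]
```

```bash
python3 -m crank '{"translation":[[1,0,15],[0,0,20],[0,0,18],[0,0,10],[0,0,5],[0,0,0]],"roll":[0,0,0,0,0,0],"fingers":[0,0,0,0,0,0]}'
```

```text
clock: 6.5
position: [0.4767, 0.1176, 0.048]
ee_rot: [-0.0, 0.721, 0.693, -0.0]
contact_force: [-0.8, -0.3, 0.2]
width: 0.0341
gripper_force: 35.1
```

```bash
python3 -m crank '{"translation":[[0,0,3],[0,0,1],[0,0,0]],"roll":[0,0,0],"fingers":[0,0,0]}'
```

```text
clock: 6.8
position: [0.4771, 0.1181, 0.0446]
ee_rot: [0.0, 0.721, 0.693, 0.0]
contact_force: [-0.1, 0.1, -0.7]
width: 0.0342
gripper_force: 35.1
```

```bash
python3 -m crank '{"translation":[[0,0,2],[0,0,1],[0,0,1],[0,0,0]],"roll":[0,0,0,0],"fingers":[0,0,0,0]}'; python3 -m crank '{"translation":[[0,0,1],[0,0,0]],"roll":[0,0],"fingers":[0,0]}'
```

```text
clock: 7.2
position: [0.4767, 0.1181, 0.0402]
ee_rot: [-0.0, 0.721, 0.693, -0.0]
contact_force: [-0.6, -0.5, -1.2]
width: 0.0341
gripper_force: 35.1
clock: 7.4
position: [0.4768, 0.1181, 0.0392]
ee_rot: [-0.0, 0.721, 0.693, 0.0]
contact_force: [-0.3, -0.0, -0.7]
width: 0.0341
gripper_force: 35.1
```

```bash
python3 -m crank '{"translation":[[0,0,1],[0,0,0]],"roll":[0,0],"fingers":[0,0]}';python3 -m crank '{"translation":[[0,0,1],[0,0,0]],"roll":[0,0],"fingers":[0,0]}'
```

```text
clock: 7.6
position: [0.4768, 0.1181, 0.039]
ee_rot: [0.0, 0.721, 0.693, 0.0]
contact_force: [-0.9, 0.4, 4.6]
width: 0.0342
gripper_force: 35.6
clock: 7.8
position: [0.4768, 0.1181, 0.0388]
ee_rot: [0.0, 0.721, 0.693, 0.0]
contact_force: [-2.9, -0.8, 12.4]
width: 0.0342
gripper_force: 36.2
```

Contact at z = 0.039, which matches the cell floor. I'll ease off and release.

```bash
python3 -m crank '{"translation":[[0,0,-1],[0,0,0],[0,0,0],[0,0,0],[0,0,0],[0,0,0],[0,0,0],[0,0,0]],"roll":[0,0,0,0,0,0,0,0],"fingers":[0,0.45,0.5,0.6,0.7,0.8,0.9,0.9]}' 20; python3 -m crank '{"translation":[[0,0,-10],[0,0,-25],[0,0,-35],[0,0,-40],[0,0,-40],[0,0,0]],"roll":[0,0,0,0,0,0],"fingers":[0.9,0.9,0.9,0.9,0.9,0.9]}'
python3 - <<'E'
from h import *
w=get_image('wrist');b=get_image('side')
cv2.imwrite('pics/f.png',np.hstack([cv2.resize(w,(400,300)),cv2.resize(b[150:255,220:360],(400,300))]))
E
```

```text
clock: 8.6
position: [0.4769, 0.1181, 0.0383]
ee_rot: [-0.0, 0.721, 0.693, 0.0]
contact_force: [0.9, -0.3, -0.2]
width: 0.0769
gripper_force: 0.0
clock: 9.2
position: [0.4807, 0.1185, 0.1947]
ee_rot: [0.004, 0.721, 0.693, 0.005]
contact_force: [1.3, -0.4, 0.2]
width: 0.077
gripper_force: 0.0
```

View pics/f.png

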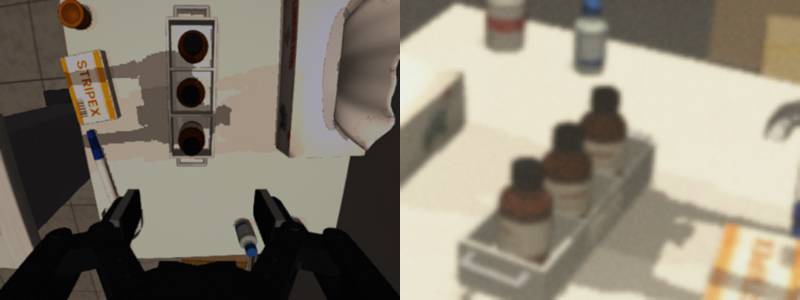

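All three bottles stand upright in their cells: the wrist half shows them at (193,45), (190,92) and (191,138). The gripper is clear of everything.

```bash
python3 -c "
from rig import manip
print(manip.sign_off())"
```

```text
the job is handed in; nothing more can be done
None
```

The third brown bottle was lowered into the empty cell and stands upright beside the two stored bottles, which are still standing; I handed the job in at about 9 s of the 32 s allowed, and no verdict came back.

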